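Crack open the sealed lid of a glaze tub

TASK

Lift the loose stoneware cover off the glaze tub by its knob and set it down, upright and without dropping it, wholly on the round plaster bat, and let go of it. Then grip the fin on the tub's seal lid, which is stuck fast in its rubber lips, and pull it straight up until it breaks free, without jerking it high into the air; finish still gripping it, holding it level and steady about 25 mm above its seat, centred over the tub and touching nothing else. Leave everything else on the bench where it is.

Things in the scene. Friction and masses are not known exactly. Their poses are not given: they have to be found in the camera images.
- tub: White plastic tub, fixed. Origin: centre of its underside. Body 220 mm across up to a flat shoulder at z = 120 mm. Under the cover: a neck 140 mm across, its rim at z = 130 mm, closed by the seal lid, and round it on the shoulder four black rubber lips (24 mm wide, up to z = 146 mm, 73 to 86 mm from the axis, at the tub's +x, +y, -x, -y) that clasp the lid's rim.
- cover: Loose white stoneware cover, an upside-down cup 204 mm across (inside 194), 66 mm high (inside 60), 0.3 to 0.5 kg, with a round knob on top. Origin: centre of its open rim below, z up. At first it stands on the tub's shoulder, centred over the seal lid; lift it 55 mm to clear the fin. Knob on the axis, z = 66 to 100 mm: neck 20 mm, head 32 mm across from z = 80 to 96 mm.
- cover_knob (a point): Middle of the head of the cover's knob, on its axis, 88 mm above the cover's rim: the point to grip.
- bat: Round plaster bat (a potter's board) lying flat on the bench, fixed, 264 mm in diameter, 16 mm thick. Origin: centre of its underside. The cover goes on it.
- seal_lid: Seal lid: white disc 150 mm across, 14 mm thick, 0.16 to 0.25 kg, stuck fast under the lips. Origin: centre of its underside, z up; at first 130 mm above the tub's underside, on the tub's axis, axes parallel to the tub's. Pulled straight up, it resists up to a peak of 10 to 20 N (more if fast) after about 7 mm, gives way and is clear of the lips by 16 mm.
- fin (a point): Middle of the grey grip fin that stands at the centre of the seal lid's top: 36 mm long along the lid's x, 14 mm thick along its y (pinch it so), 26 mm high (14 to 40 mm above the lid's underside). This point is 28 mm above the lid's underside.
- cup: Bystander, to be left alone: white ceramic cup, 64 mm across, 70 mm high. Origin at its underside.
- stain_jar: Bystander, to be left alone: small jar, 48 mm across, 75 mm high. Origin at its underside.
- brush: Bystander, to be left alone: brush 190 mm long lying flat. Origin at its underside.
- bowl: Bystander, to be left alone: terracotta bowl, 110 mm across, 45 mm high. Origin at its underside.
- bottle: Bystander, to be left alone: plastic bottle, 60 mm across, 150 mm high. Origin at its underside.
- test_tile: Bystander, to be left alone: L-shaped terracotta test tile, 60 x 40 mm, 58 mm high. Origin at its underside.
- mug: Bystander, to be left alone: blue mug, 76 mm across, 90 mm high. Origin at its underside.
There are look-alikes about, which are no part of the job. Leave any green look-alike of the cover alone.

How it is judged:
By the outcome, as a careful person would: the job done as asked, in the order asked, and still so for the second after the job is handed in, while the arm keeps its last pose, push and grip.
It also fails if it takes over 64 s, if anything falls off the work surface, if the arm or the gripper's body presses on something with over 40 N, if the wrist force passes 120 N, or if a joint passes its speed limit or range.

ROBOT

A 6-joint arm with a two-finger parallel gripper is mounted at the origin on the work surface. World frame = base frame: x ahead of the robot, y to its left, z up, the work surface at z = 0. Lengths are in mm, angles in rad, forces in N, time in s.
With the tool pointing down it reaches from about 425 to 1125 mm from the base axis. Payload 14.9 kg.
Tool frame: the origin (TCP) lies midway between the tips of the shut fingers; the grasp point (between the pads) lies 19 mm behind it; z points along the fingers, y is the direction in which the jaws open and shut (so a half turn about z gives the same grasp; the last joint's range is limited). The gripper opens to 91 mm and grips with 3 to 60 N. Pads are 32 mm wide; open, the fingers measure 118 mm over their backs; the gripper's body (76 mm by 178 mm) begins 60 mm behind the grasp point.
Start: joints at [-1.296, 0.379, 1.734, -0, 1.028, -0.033], TCP at [212.07, -667.116, 213.932] pointing down, gripper open.
Joint ranges: [-2.77, 2.77], [-0.74, 2.19], [0, 2.66], [-1.06, 4.2], [0.31, 2.87], [-3.08, 3.08]. Speed limits (rad/s): [1.89, 1.89, 2.39, 3.14, 3.14, 3.14].

INTERFACE

Orientations are given as a unit quaternion [x, y, z, w].
In Python, from rig import bot gives the robot as it stands.
- The arm moves only by the tool drive_tool, never from a script. Its argument "rows" is a list of rows, each a list of 5 numbers: the shift along the tool's x, y, z in mm, then the turn about the tool's z in rad, then the finger opening in mm, from 0 to 91.2. In form: [[x, y, z, roll, gripper], ...]. A call has 1 to 10 rows; each row is the pose to reach, as a shift and turn from the pose commanded when the call began, along the tool's axes at that moment; what a row does not reach only later rows make up. A row lasts 1/10 s, in which the tool goes at most 50 mm and 8.59 degrees, less where a joint would pass 70% of its speed; a pose out of reach is approached as far as the arm can. A call with a gripper value outside its range is refused whole. The fingers move at their own pace and stop on an object; the grip force is fixed at half the most. Time passes only in rows, so rows that repeat a pose let the fingers close. It gives the time, the measured TCP pose, the force and the opening at its end, in the units of the state.
- bot.state(): the state, without advancing time (a new reading comes with each control period).
- bot.grab_frame(name): name is "scene" or "top" or "wrist"; returns (picture, depth): 420x560x3 uint8, red, green, blue; 420x560 float32, mm along the optical axis (not along the pixel's ray), 0 where there is no reading.
- bot.calibration(name): a dict with "fovy" (degrees; the focal length in pixels is half the picture's height over the tangent of half this angle, whatever the lens; pixels are square), "cx", "cy" (the principal point, pixels), "cam_to_world" (4x4, takes a point from camera to world coordinates). Camera axes: x right, y down, z forward; pixel columns grow to the right and rows downward; lengths in mm; the calibration is good to about 2 mm. A picture is of the moment at which its call begins: read the wrist's pose just before it. calibration takes no time and is no camera call; for the wrist camera it gives the pose at the moment of the call.
- bot.close_job(): hands the job in, once; it reports no verdict.
The state is a dict: "clock": time; "joint_positions": joint angles; "qd": joint speeds; "effort": joint torques, N m; "tcp_pos": TCP position; "eef_rot": TCP orientation; "contact_force": force on the tool from outside, world axes, zero at the start; "moment": the same for the moment, N m; "opening": finger opening in mm.
Only numpy, scipy, OpenCV 4.12 (cv2) and the standard library are available. Lean on these libraries where they do the work, as an engineer would, in place of code of your own. Each camera call takes 0.05 s, during which the arm holds its last target. There are 200 camera calls.

## Working session

There is one attempt and no reset: what is moved stays moved. The work goes in short steps, Python scripts to look and compute and a tool call to move; the robot and the scene stay as the last step left them, time stands still between calls to the robot, and variables do not carry over. Pictures are saved under pics/ and viewed, about 8 in all and at most 12, crops included, and the job is handed in when it is done.

Besides the shell and the picture viewer there is one more tool, called after "Emit:" as name(argument=value, ...) on one line, values as JSON. drive_tool: Moves the arm, as the interface text tells. Its arguments: {"type":"object","properties":{"rows":{"type":"array","items":{"type":"array","items":{"type":"number"}}}},"required":["rows"]}

```bash
mkdir -p pics; ls; cat > h.py <<'E'
import numpy as np, cv2
from rig import bot
def grab(n,save=None):
    c=bot.calibration(n); im,d=bot.grab_frame(n)
    if save: cv2.imwrite('pics/'+save,cv2.cvtColor(im,cv2.COLOR_RGB2BGR))
    return im,d,c
def cloud(d,c):
    f=d.shape[0]/2/np.tan(np.radians(c['fovy'])/2)
    v,u=np.indices(d.shape)
    P=np.stack([(u-c['cx'])/f*d,(v-c['cy'])/f*d,d,np.ones_like(d)],-1)@np.array(c['cam_to_world']).T
    P=P[...,:3]; P[d<=0]=np.nan
    return P
E
python3 - <<'E'
from h import *
print(bot.state())
for n in('top','scene'):
    im,d,c=grab(n,n+'0.png'); np.save(n+'0.npy',cloud(d,c)); print(c)
a=cv2.imread('pics/top0.png');b=cv2.imread('pics/scene0.png')
E
```

```text
pics
{'clock': 0.0, 'joint_positions': array([-1.29627036e+00,  3.79405915e-01,  1.73476917e+00, -6.88297985e-07,
        1.02851232e+00, -3.33267722e-02]), 'qd': array([ 1.20738428e-03,  8.26023675e-04, -4.32398522e-04, -4.90018840e-05,
       -1.58790508e-04, -8.67321469e-04]), 'effort': array([ 2.18659581e-03, -7.63719749e+01, -4.34364617e+01,  6.51650294e-02,
        4.25434392e-02, -6.53103871e-05]), 'tcp_pos': array([ 211.97884402, -666.71860465,  213.29585875]), 'eef_rot': array([ 9.88176533e-01,  1.53319404e-01, -6.61458561e-05, -5.43363929e-04]), 'contact_force': array([0.25194315, 0.26171199, 0.58619961]), 'moment': array([-0.03753965, -0.0257149 , -0.01191033]), 'opening': 91.07216606879027}
{'fovy': 48.782242878779265, 'cx': 276.42556516375356, 'cy': 207.2524876754895, 'cam_to_world': array([[ 2.69004103e-02, -9.81701207e-01,  1.88518192e-01,
         2.33185927e+02],
       [-9.99568596e-01, -2.41917672e-02,  1.66547233e-02,
        -3.07798240e+01],
       [-1.17893738e-02, -1.88884884e-01, -9.81928465e-01,
         1.66638787e+03],
       [ 0.00000000e+00,  0.00000000e+00,  0.00000000e+00,
         1.00000000e+00]])}
{'fovy': 53.91399696864058, 'cx': 278.17667738570094, 'cy': 204.00741492180498, 'cam_to_world': array([[-8.85413120e-01,  3.20253765e-01, -3.36869607e-01,
         9.70027121e+02],
       [ 4.64788333e-01,  6.16155384e-01, -6.35865040e-01,
         8.00474215e+02],
       [ 3.92584895e-03, -7.19576312e-01, -6.94402274e-01,
         1.03393277e+03],
       [ 0.00000000e+00,  0.00000000e+00,  0.00000000e+00,
         1.00000000e+00]])}
```

View pics/top0.png

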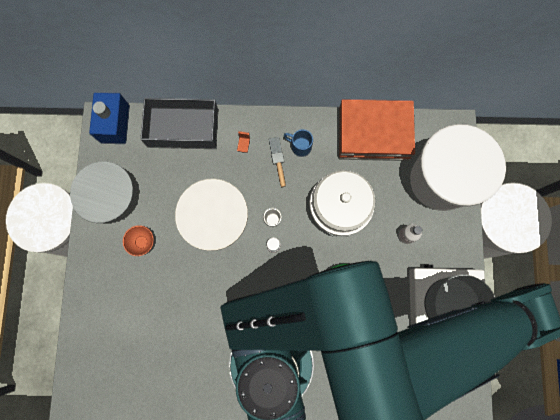

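View pics/scene0.png

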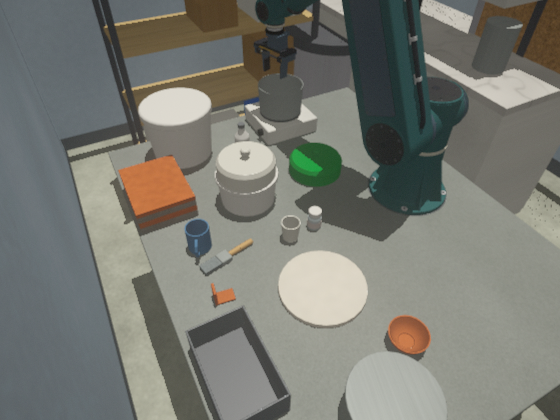

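The top view shows the covered tub at about (343,203), with its knob at (346,197), the cream bat at (211,214) and a grey round thing at (101,192). The scene view shows a green look-alike beside the tub at (315,163).

```bash
python3 - <<'E'
from h import *
P=np.load('top0.npy')
def fit(m):
    m=m.astype(np.uint8); k=max(cv2.findContours(m,cv2.RETR_EXTERNAL,cv2.CHAIN_APPROX_NONE)[0],key=cv2.contourArea)[:,0]
    q=P[k[:,1],k[:,0]];q=q[~np.isnan(q[:,0])]
    A=np.c_[2*q[:,:2],np.ones(len(q))];s=np.linalg.lstsq(A,(q[:,:2]**2).sum(1),rcond=None)[0]
    return s[:2],2*np.sqrt(s[2]+s[:2]@s[:2]),np.median(q[:,2])
v,u=np.indices(P.shape[:2])
def win(a,b,r):return np.hypot(u-a,v-b)<r
z=P[...,2]
print('z',[P[y,x].round(0) for x,y in((346,197),(325,215),(211,214),(101,192),(345,233))])
print('bat',fit(win(211,214,45)&(z>9)&(z<30)))
print('grey',fit(win(101,192,45)&(z>9)))
print('cover top',fit(win(343,203,45)&(z>170)))
kn=win(346,197,15)&(z>205);print('knob',kn.sum(),P[kn].mean(0),np.nanmax(z[kn]))
P=np.load('scene0.npy')
for s in((246,153),(230,165),(322,285)):print(P[s[1],s[0]].round(0))
E
```

```text
z [array([ 551., -228.,  215.]), array([ 496., -164.,  184.]), array([518., 233.,  22.]), array([573., 607., 102.]), array([ 447., -237.,  123.])]
bat (array([519.64866368, 233.58382367]), np.float64(259.2078596964772), np.float64(15.669242312051665))
grey (array([574.56242393, 607.61460777]), np.float64(215.47842039595434), np.float64(99.90803545051597))
cover top (array([ 549.97249693, -226.33162288]), np.float64(197.83010053521355), np.float64(175.3098300271863))
knob 83 [ 549.02662899 -225.76484801  217.27538852] 226.54076040426844
[ 553. -215.  211.]
[ 613. -213.  185.]
[521. 233.  16.]
```

```bash
cat >> h.py <<'E'
from scipy.spatial.transform import Rotation as R
def shift(t,yaw=None):
    s=bot.state();r=R.from_quat(s['eef_rot']);m=r.as_matrix()
    y0=np.arctan2(m[1,0],m[0,0]);print('clock',s['clock'],'tcp',s['tcp_pos'].round(1),'yaw',y0.round(3),'F',s['contact_force'].round(1),'op',s['opening'],'joints',s['joint_positions'].round(2))
    print('shift',(m.T@(np.array(t)-s['tcp_pos'])).round(1), None if yaw is None else 'roll %.3f'%(((y0-yaw)+np.pi/2)%np.pi-np.pi/2))
E
python3 - <<'E'
from h import *
shift([549.5,-226,320]); P=np.load('top0.npy')
for x,y in((463,165),(410,233),(350,265),(455,300),(445,300)):print(P[y,x].round())
E
```

```text
clock 0.1 tcp [ 211.9 -666.8  213.3] yaw 0.308 F [-0.8 -0.6 -0.1] op 91.1193011176527 joints [-1.3   0.38  1.73  0.    1.03 -0.03]
shift [ 455.2 -317.9 -106.3] None
[ 668. -608.  209.]
[ 455. -458.  107.]
[ 288. -143.  885.]
[ 237. -606.   90.]
[ 236. -575.   82.]
```

Emit:
drive_tool(rows=[[0,0,-50,0,91],[0,0,-100,0,91],[35,-25,-107,0,91],[75,-52,-107,0,91],[115,-80,-107,0,91],[155,-108,-107,0,91],[195,-136,-107,0,91],[235,-164,-107,0,91],[275,-192,-107,0,91],[315,-220,-107,0,91]])

```text
clock: 1.1
tcp_pos: [446.4, -360.2, 320.9]
eef_rot: [0.988, 0.153, -0.0, -0.0]
contact_force: [0.2, 0.1, -0.3]
opening: 91.3
```

Emit:
drive_tool(rows=[[35,-25,0,0,91],[75,-52,0,0,91],[90,-62,0,0,91],[90,-62,0,0,91],[90,-62,0,0,91]])

```text
clock: 1.6
tcp_pos: [512.4, -275.7, 320.7]
eef_rot: [0.988, 0.154, -0.0, -0.0]
contact_force: [0.1, -0.7, -0.2]
opening: 90.9
```

```bash
python3 - <<'E'
from h import *
shift([549.5,-226,300])
im,d,c=grab('wrist','w1.png');P=cloud(d,c);np.save('w1.npy',P);z=P[...,2]
kn=(z>210)&(z<228)&(np.hypot(P[...,0]-549,P[...,1]+226)<40);print(kn.sum(),P[kn].mean(0),np.percentile(z[kn],[5,95]))
E
```

```text
clock 1.6 tcp [ 512.4 -275.7  320.7] yaw 0.309 F [ 0.1 -0.7 -0.2] op 90.89021346063141 joints [-0.53  0.08  1.9  -0.    1.16  0.73]
shift [ 50.5 -36.1  20.7] None
940 [ 549.88322823 -229.35945837  219.21210657] [216.19259562 221.09501074]
```

View pics/w1.png

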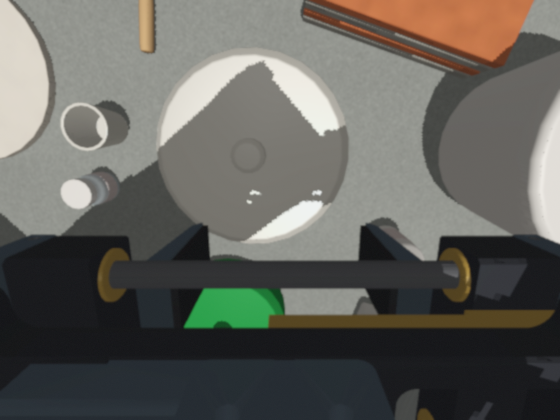

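The wrist view shows the knob head at (248,156), centred in the arm's shadow on the cover. The green look-alike is at (225,295).

```bash
python3 - <<'E'
from h import *
shift([549.8,-228.5,192])
E
```

```text
clock 1.65 tcp [ 512.1 -276.2  320.8] yaw 0.308 F [ 0.4 -1.5 -0.5] op 90.78607380568049 joints [-0.53  0.08  1.9  -0.    1.16  0.73]
shift [ 50.4 -34.  128.7] None
```

Emit:
drive_tool(rows=[[25,-17,20,0,91],[50,-34,50,0,91],[50,-34,85,0,91],[50,-34,110,0,91],[50,-34,124,0,91],[50,-34,128,0,91],[50,-34,128,0,91]])

```text
clock: 2.35
tcp_pos: [549.9, -228.8, 193.3]
eef_rot: [0.988, 0.153, 0.0, 0.0]
contact_force: [0.4, 0.8, -0.1]
opening: 91.2
```

Emit:
drive_tool(rows=[[0,0,0,0,60],[0,0,0,0,45],[0,0,0,0,36],[0,0,0,0,30],[0,0,0,0,25],[0,0,0,0,20],[0,0,0,0,20],[0,0,0,0,20]])

```text
clock: 3.15
tcp_pos: [550.0, -228.1, 192.9]
eef_rot: [0.988, 0.153, -0.0, 0.0]
contact_force: [-0.5, 0.6, 0.9]
opening: 30.9
```

Emit:
drive_tool(rows=[[0,0,-3,0,15],[0,0,-8,0,15],[0,0,-15,0,15],[0,0,-25,0,15],[0,0,-38,0,15],[0,0,-52,0,15],[0,0,-66,0,15],[0,0,-78,0,15],[0,0,-85,0,15],[0,0,-85,0,15]])

```text
clock: 4.15
tcp_pos: [550.4, -228.3, 279.2]
eef_rot: [0.988, 0.153, 0.001, 0.0]
contact_force: [0.1, 0.9, -4.6]
opening: 30.9
```

```bash
python3 - <<'E'
from h import *
shift([519.6,233.6,192+80])
im,d,c=grab('scene','s2.png')
im,d,c=grab('wrist','w2.png')
a=cv2.imread('pics/s2.png')[:,:420];b=cv2.imread('pics/w2.png')
cv2.imwrite('pics/c2.png',cv2.resize(np.hstack([a,b]),None,fx=.8,fy=.8))
E
```

```text
clock 4.15 tcp [ 550.4 -228.3  279.2] yaw 0.308 F [ 0.1  0.9 -4.6] op 30.94687795594205 joints [-0.43  0.14  1.91  0.    1.09  0.83]
shift [ 110.6 -449.5    6.8] None
```

View pics/c2.png

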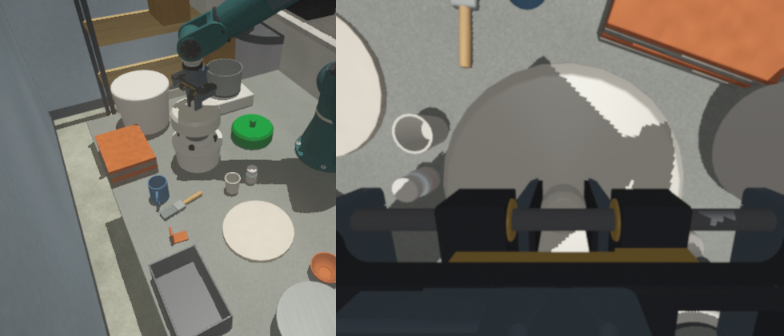

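The cover hangs level in the jaws (left half, about (195,115)). The tub, with its black lips, is exposed below it. Wrist load is 4.6 N, which fits the cover.

Emit:
drive_tool(rows=[[2,-8,0,0,15],[6,-24,0,0,15],[12,-48,0,0,15],[19,-78,0,0,15],[27,-110,0,0,15],[35,-142,0,0,15],[43,-174,0,0,15],[51,-206,0,0,15],[59,-238,0,0,15],[67,-270,0,0,15]])

```text
clock: 5.25
tcp_pos: [531.0, 51.8, 277.6]
eef_rot: [0.988, 0.154, -0.0, -0.0]
contact_force: [0.9, 0.3, -5.2]
opening: 30.5
```

Emit:
drive_tool(rows=[[7,-30,0,0,15],[15,-62,0,0,15],[23,-94,0,0,15],[30,-124,0,0,15],[36,-148,0,0,15],[41,-166,0,0,15],[44,-176,0,0,15],[44,-180,0,0,15],[44,-180,0,0,15],[44,-180,0,0,15]])

```text
clock: 6.25
tcp_pos: [519.3, 233.8, 277.9]
eef_rot: [0.988, 0.153, -0.0, 0.0]
contact_force: [-0.1, 0.2, -4.9]
opening: 31.0
```

```bash
python3 - <<'E'
from h import *
shift([519.6,233.6,89.5])
im,d,c=grab('wrist','w3.png');P=cloud(d,c);z=P[...,2]
im,d,c=grab('top','t3.png');Q=cloud(d,c)
for P,n in((Q,'top'),):
    z=P[...,2]
    m=(np.hypot(P[...,0]-519,P[...,1]-233)<120)&(z>255)&(z<285);print(n,m.sum(),P[m].mean(0),P[m].min(0),P[m].max(0))
# bare tub
np.save('t3.npy',Q)
a=cv2.imread('pics/t3.png')[130:280,150:430];cv2.imwrite('pics/t3c.png',cv2.resize(a,None,fx=2.8,fy=2.8))
E
```

```text
clock 6.25 tcp [519.3 233.8 277.9] yaw 0.307 F [-0.1  0.2 -4.9] op 31.029162416436762 joints [ 0.38  0.1   1.96 -0.    1.08  1.65]
shift [  0.3   0.3 188.4] None
top 530 [517.91680849 163.89425714 267.76952468] [447.0598644  133.85143713 255.06261996] [618.11666326 221.10985329 279.83818377]
```

View pics/t3c.png

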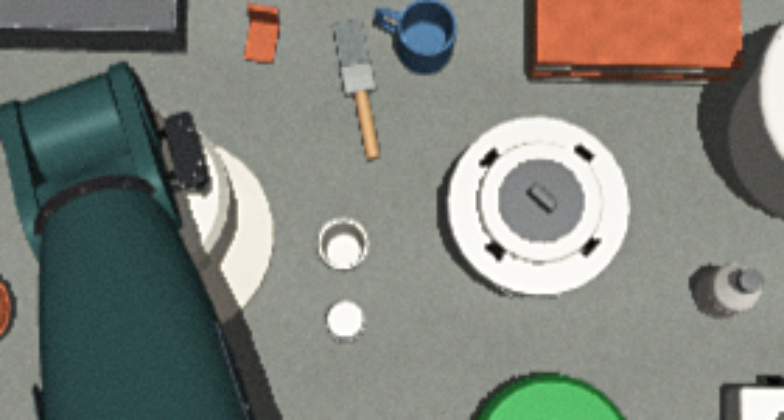

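The bare tub is at (540,205) in this crop, with the fin at (542,197) lying on a diagonal and four lips around it. The cover is over the bat, so I'll lower it now.

Emit:
drive_tool(rows=[[0,0,10,0,15],[0,0,35,0,15],[0,0,65,0,15],[0,0,95,0,15],[0,0,125,0,15],[0,0,150,0,15],[0,0,166,0,15],[0,0,176,0,15],[0,0,180,0,15],[0,0,182,0,15]])

```text
clock: 7.35
tcp_pos: [519.8, 234.5, 96.2]
eef_rot: [0.988, 0.153, 0.0, -0.0]
contact_force: [-0.5, -0.1, -4.5]
opening: 30.8
```

Emit:
drive_tool(rows=[[0,0,1,0,15],[0,0,2,0,15],[0,0,3,0,15],[0,0,4,0,15],[0,0,4,0,15]])

```text
clock: 7.85
tcp_pos: [519.4, 234.4, 92.0]
eef_rot: [0.988, 0.153, 0.0, -0.0]
contact_force: [-0.1, 0.6, -5.4]
opening: 30.5
```

Emit:
drive_tool(rows=[[0,0,1,0,15],[0,0,1.5,0,15],[0,0,2,0,15],[0,0,2,0,15]])

```text
clock: 8.25
tcp_pos: [519.4, 234.3, 89.9]
eef_rot: [0.988, 0.153, -0.0, 0.0]
contact_force: [0.2, -0.2, -5.2]
opening: 30.8
```

Emit:
drive_tool(rows=[[0,0,0.5,0,15],[0,0,1,0,15],[0,0,1,0,15]])

```text
clock: 8.55
tcp_pos: [519.5, 234.3, 89.0]
eef_rot: [0.988, 0.153, 0.0, -0.0]
contact_force: [0.9, 0.6, -4.9]
opening: 30.6
```

Emit:
drive_tool(rows=[[0,0,0.5,0,15],[0,0,1,0,15],[0,0,1,0,15]])

```text
clock: 8.85
tcp_pos: [519.5, 234.4, 88.9]
eef_rot: [0.988, 0.153, -0.0, 0.0]
contact_force: [-7.3, -2.5, 13.1]
opening: 30.7
```

Contact made (+13 N). I'll ease off the push and release.

Emit:
drive_tool(rows=[[0,0,-0.6,0,15],[0,0,-0.6,0,33],[0,0,-0.6,0,40],[0,0,-0.6,0,60],[0,0,-0.6,0,91],[0,0,-0.6,0,91],[0,0,-0.6,0,91]])

```text
clock: 9.55
tcp_pos: [519.4, 234.4, 88.5]
eef_rot: [0.988, 0.153, 0.0, -0.0]
contact_force: [0.3, 0.4, -0.4]
opening: 69.1
```

Emit:
drive_tool(rows=[[0,0,-10,0,91],[0,0,-30,0,91],[0,0,-65,0,91],[0,0,-105,0,91],[0,0,-145,0,91],[0,0,-175,0,91],[0,0,-190,0,91],[0,0,-190,0,91]])

```text
clock: 10.35
tcp_pos: [520.2, 234.7, 280.6]
eef_rot: [0.988, 0.153, 0.002, -0.0]
contact_force: [-0.1, -0.1, 0.2]
opening: 90.7
```

```bash
python3 - <<'E'
from h import *
P=np.load('t3.npy');z=P[...,2]
m=(z>155)&(z<182)&(np.hypot(P[...,0]-550,P[...,1]+228)<35);q=P[m];c=q[:,:2].mean(0);w,V=np.linalg.eigh(np.cov(q[:,:2].T));print('fin',len(q),q.mean(0),w**.5,np.arctan2(V[1,1],V[0,1]))
shift([c[0]-60,c[1]+0,280],np.arctan2(V[1,1],V[0,1]))
im,d,cc=grab('wrist');P=cloud(d,cc);z=P[...,2]
for lo,hi in((75,90),(103,125)):
  m=(np.hypot(P[...,0]-519,P[...,1]-233)<115)&(z>lo)&(z<hi);print('cover',m.sum(),P[m].mean(0),P[m].min(0),P[m].max(0))
E
```

```text
fin 53 [ 549.50507713 -225.98508808  166.86372189] [ 4.37415375 10.04165449] 0.8633282300859524
clock 10.35 tcp [520.2 234.7 280.6] yaw 0.308 F [-0.1 -0.1  0.2] op 90.682798613887 joints [ 0.38  0.1   1.96 -0.    1.08  1.65]
shift [-1.688e+02  4.297e+02 -1.000e-01] roll -0.555
cover 16931 [524.36314195 235.99035439  81.92260492] [422.08071551 137.5296006   75.02139596] [616.64286676 330.70821943  85.31001543]
cover 581 [519.94763757 234.50139378 114.94382182] [503.31691726 218.67066905 103.18930783] [534.38000425 249.71199832 117.88503088]
```

The cover stands upright on the bat: knob top at z≈116, axis about 1 mm from the bat's centre. Now back to the tub, turning to the fin's yaw (about 0.86).

Emit:
drive_tool(rows=[[-5,15,0,0,91],[-20,50,0,-0.05,91],[-37,95,0,-0.15,91],[-55,140,0,-0.25,91],[-74,187,0,-0.35,91],[-92,234,0,-0.45,91],[-110,280,0,-0.55,91],[-128,325,0,-0.555,91],[-146,371,0,-0.555,91],[-160,410,0,-0.555,91]])

```text
clock: 11.4
tcp_pos: [489.1, -207.5, 276.7]
eef_rot: [0.909, 0.418, -0.001, -0.001]
contact_force: [2.0, 0.1, -0.1]
opening: 91.2
```

```bash
python3 - <<'E'
from h import *
shift([510,-271,270],.863)
E
```

```text
clock 11.4 tcp [ 489.1 -207.5  276.7] yaw 0.862 F [ 2.   0.1 -0.1] op 91.1722184756793 joints [-0.44  0.04  2.03 -0.    1.08  0.26]
shift [-34.6  57.2   6.6] roll -0.001
```

Emit:
drive_tool(rows=[[-15,25,0,0,91],[-28,46,0,0,91],[-34,57,0,0,91],[-34,57,0,0,91],[-34,57,0,0,91]])

```text
clock: 11.9
tcp_pos: [511.6, -267.1, 277.6]
eef_rot: [0.908, 0.418, -0.0, -0.001]
contact_force: [0.6, -0.2, -0.0]
opening: 91.0
```

```bash
python3 - <<'E'
from h import *
im,d,c=grab('wrist','w4.png');P=cloud(d,c);z=P[...,2];np.save('w4.npy',P)
m=(z>158)&(z<182)&(np.hypot(P[...,0]-550,P[...,1]+228)<30);k=P[m];print('n',m.sum(),'z',np.percentile(z[m],[5,50,95]))
top=m&(z>np.percentile(z[m],95)-4)
k=P[top][:,:2].astype(np.float32);r=cv2.minAreaRect(k);b=cv2.boxPoints(r);e=b[1]-b[0];f=b[2]-b[1];e=e if np.hypot(*e)>np.hypot(*f) else f
yaw=np.arctan(e[1]/e[0]);print('rect',r,'mean',k.mean(0),'yaw',yaw)
# disc rim/lid
L=(z>139)&(z<149)&(np.hypot(P[...,0]-550,P[...,1]+228)<90);print('lid z',np.median(z[L]))
shift([*r[0],147],yaw)
E
```

```text
n 575 z [167.90171204 169.80627752 171.06777427]
rect ((549.1045532226562, -228.57940673828125), (34.58076858520508, 13.166770935058594), 49.44224548339844) mean [ 549.1851  -228.45601] yaw 0.86293083
lid z 144.64618993375382
clock 11.95 tcp [ 511.7 -266.7  277.9] yaw 0.863 F [-0.2  0.5  0.1] op 91.40704009880487 joints [-0.52  0.11  1.94  0.    1.09  0.19]
shift [ 53.3   3.7 130.9] roll 0.000
```

View pics/w4.png

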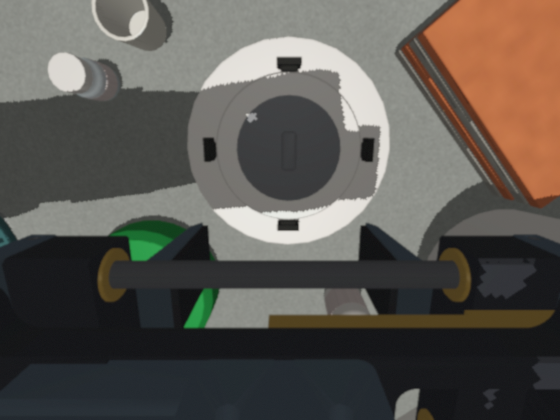

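The fin is at (289,151), upright in the image and so aligned with the tool, with lips at (289,63), (208,149), (368,149) and (288,225). Its measured size is 35×13 mm and its top is at 170, both as specified.

Emit:
drive_tool(rows=[[20,1,15,0,91],[45,3,45,0,91],[53.5,3.5,80,0,91],[53.5,3.5,105,0,91],[53.5,3.5,120,0,91],[53.5,3.5,127,0,91],[53.5,3.5,130,0,91],[53.5,3.5,130.5,0,91],[53.5,3.5,130.5,0,91]])

```text
clock: 12.85
tcp_pos: [550.2, -229.7, 149.1]
eef_rot: [0.908, 0.418, 0.0, 0.001]
contact_force: [0.1, 0.0, 0.7]
opening: 91.1
```

Emit:
drive_tool(rows=[[0,0,0,0,60],[0,0,0,0,40],[0,0,0,0,25],[0,0,0,0,18],[0,0,0,0,12],[0,0,0,0,5],[0,0,0,0,0],[0,0,0,0,0],[0,0,0,0,0]])

```text
clock: 13.75
tcp_pos: [549.8, -229.4, 148.0]
eef_rot: [0.908, 0.418, 0.0, 0.0]
contact_force: [0.3, -0.3, 0.6]
opening: 21.6
```

Emit:
drive_tool(rows=[[0,0,0,0,0],[0,0,0,0,0],[0,0,0,0,0],[0,0,0,0,0]])

```text
clock: 14.15
tcp_pos: [549.8, -229.4, 148.0]
eef_rot: [0.908, 0.418, -0.0, 0.0]
contact_force: [0.3, 0.1, 0.1]
opening: 13.8
```

Emit:
drive_tool(rows=[[0,0,-0.5,0,0],[0,0,-1,0,0],[0,0,-1.5,0,0],[0,0,-2,0,0],[0,0,-2.5,0,0],[0,0,-3,0,0],[0,0,-3.5,0,0],[0,0,-4,0,0],[0,0,-4.5,0,0],[0,0,-5,0,0]])

```text
clock: 15.15
tcp_pos: [549.5, -229.3, 152.9]
eef_rot: [0.908, 0.418, -0.0, -0.0]
contact_force: [-0.1, 0.1, -13.3]
opening: 13.9
```

Emit:
drive_tool(rows=[[0,0,-0.5,0,0],[0,0,-1,0,0],[0,0,-1.5,0,0],[0,0,-2,0,0],[0,0,-2.5,0,0]])

```text
clock: 15.65
tcp_pos: [550.0, -229.5, 155.9]
eef_rot: [0.908, 0.418, 0.0, 0.0]
contact_force: [-0.9, 1.1, -8.2]
opening: 13.7
```

Emit:
drive_tool(rows=[[0,0,-0.5,0,0],[0,0,-1,0,0],[0,0,-1.5,0,0],[0,0,-2,0,0],[0,0,-2.5,0,0],[0,0,-3,0,0],[0,0,-3.5,0,0],[0,0,-4,0,0],[0,0,-4.5,0,0],[0,0,-5,0,0]])

```text
clock: 16.65
tcp_pos: [549.7, -229.3, 160.5]
eef_rot: [0.908, 0.418, -0.0, -0.0]
contact_force: [-0.5, 0.7, -1.4]
opening: 13.8
```

```bash
python3 - <<'E'
from h import *
shift([549.4,-228.4,173])
im,d,c=grab('scene','s5.png');P=cloud(d,c);z=P[...,2];rr=np.hypot(P[...,0]-549.5,P[...,1]+228.5)
for lo,hi in((0,45),(45,72),(88,108)):
    m=(rr>lo)&(rr<hi)&(z>110)&(z<185);print(lo,hi,m.sum(),np.percentile(z[m],[10,50,90]).round(1))
a=cv2.imread('pics/s5.png')[90:220,160:340];cv2.imwrite('pics/s5c.png',cv2.resize(a,None,fx=3.5,fy=3.5))
E
```

```text
clock 16.65 tcp [ 549.7 -229.3  160.5] yaw 0.863 F [-0.5  0.7 -1.4] op 13.804777289649985 joints [-0.43  0.29  1.97  0.    0.88  0.27]
shift [  0.5  -0.8 -12.5] None
0 45 311 [153.4 156.7 178. ]
45 72 633 [125.1 154.2 157. ]
88 108 518 [115.9 118.4 120.9]
```

View pics/s5c.png

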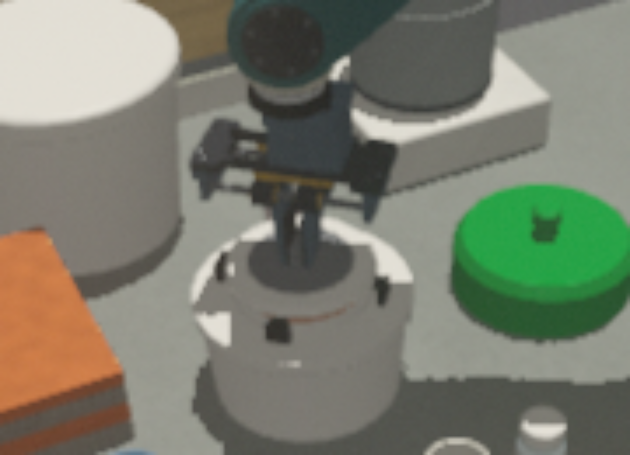

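The lid comes up level in the grip: its top is at about 156.7 against 144 when seated, and the gap above the neck shows at (315,318). I'll raise it the remaining 12.5 mm or so.

Emit:
drive_tool(rows=[[0,0,-1,0,0],[0,0,-2,0,0],[0,0,-3.5,0,0],[0,0,-5,0,0],[0,0,-6.5,0,0],[0,0,-8,0,0],[0,0,-9.5,0,0],[0,0,-11,0,0],[0,0,-12,0,0],[0,0,-12.5,0,0]])

```text
clock: 17.7
tcp_pos: [549.8, -229.4, 173.2]
eef_rot: [0.908, 0.418, 0.0, 0.0]
contact_force: [-0.1, 0.2, -1.8]
opening: 13.9
```

Emit:
drive_tool(rows=[[0,0,0,0,0],[0,0,0,0,0],[0,0,0,0,0],[0,0,0,0,0],[0,0,0,0,0]])

```text
clock: 18.2
tcp_pos: [549.8, -229.4, 173.0]
eef_rot: [0.908, 0.418, -0.0, -0.0]
contact_force: [0.2, 0.6, -1.9]
opening: 13.6
```

```bash
python3 - <<'E'
from h import *
shift([549.8,-229.4,173])
im,d,c=grab('scene','s6.png');P=cloud(d,c);z=P[...,2];x=P[...,0]-549.5;y=P[...,1]+228.5;rr=np.hypot(x,y)
m=(rr<76)&(z>160)&(z<175)
A=np.c_[x[m],y[m],np.ones(m.sum())];s=np.linalg.lstsq(A,z[m],rcond=None)[0];
k=abs(A@s-z[m])<3;s=np.linalg.lstsq(A[k],z[m][k],rcond=None)[0];print('lid plane',s,m.sum(),np.median(z[m]))
m=(np.hypot(P[...,0]-519.6,P[...,1]-233.6)<125)&(z>60)&(z<95);print('cover',P[m].min(0),P[m].max(0))
cv2.imwrite('pics/s6.png',cv2.cvtColor(im,cv2.COLOR_RGB2BGR))
E
```

```text
clock 18.2 tcp [ 549.8 -229.4  173. ] yaw 0.863 F [ 0.2  0.6 -1.9] op 13.62811505786628 joints [-0.43  0.27  1.97  0.    0.9   0.27]
shift [ 0.  0. -0.] None
lid plane [-1.78420617e-03 -5.42739271e-03  1.67678081e+02] 798 167.4859519483748
cover [421.69405564 137.35492426  60.04022476] [622.62477182 337.48042302  94.96710713]
```

View pics/s6.png

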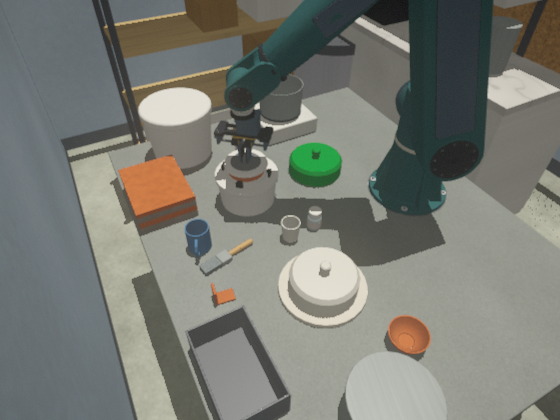

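The cover stands upright inside the bat at (324,280). The lid is held clear of the tub at (246,165), and the bystanders are where they were.

```bash
python3 -c "
from rig import bot
print(bot.close_job())"
```

```text
the job is handed in; nothing more can be done
None
```

I finished both parts in order and handed the job in at about 18 s of the 64 s allowed; no verdict is reported.

- **Cover:** It stands upright and released on the plaster bat. Its axis measured within about 1 mm of the bat's centre, and its knob top was at z ≈ 116 mm, as expected. It touched down with a push of about 13 N.
- **Seal lid:** I pulled it free slowly. The highest pull I read was 13 N, sampled only at the end of each move, and it fell smoothly to about 2 N, roughly the lid's weight. It is still gripped by its fin with a 13.6 mm opening, and the arm is steady.
    - **Height:** The tool rose 25.0 mm. The camera put the lid's top at 167.7 mm, a rise of 23.7 mm. That camera also read the tub's shoulder about 1.6 mm low, so the two agree at about 25 mm.
    - **Level and centred:** The fitted tilt is under 0.4°, and the lid did not shift sideways from its seat.
- **Bystanders:** The last picture shows them, and the green look-alike, where they started. I checked this by eye only.

No check failed. Before I picked the cover up, the top and wrist cameras disagreed by about 3 mm in y on where the knob was. I used the wrist view for both grasps.

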